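# Lay the tall angle plate on its back against the stop

## Task

Two angle plates stand on the black set-up board: push against the inner face of the taller one, near its top, so that it tips over its heel towards the steel stop rail and lies flat on the back of its long leg. Then push it along the board until the end of the long leg is flush and square against the rail. Only push, do not lift or carry it, and leave the shorter plate and everything else where it is.

Things in the scene. Friction and masses are not known exactly. Their poses are not given: they have to be found in the camera images.
- board: Fixed set-up board: black rubber, 300 mm (its x) by 360 mm (its y), 12 mm thick, origin at the centre of its underside on the bench, z up. A steel stop rail, 20 mm wide, 340 mm long, rising 24 mm above the board, runs along its far edge; its robot-side face is the plane x = 125 mm. +x points to the rail, away from the robot; yaw and place vary.
- stop_face (a point): Middle of the stop rail's face that looks at the robot, 8 mm above the board's top; axes as the board.
- tall_plate: Taller aluminium angle plate (L), 80 mm wide (y), legs 10 mm thick, 0.3 to 0.5 kg, loose. Long leg 120 mm high (z), foot 60 mm. Origin: middle of the heel edge (outer corner). Back of long leg x = 0, inner face x = -10 mm, the foot reaches to x = -60 mm. +x points to the rail within 10 degrees. Under 1 N near the top tips it without sliding; past 20 degrees it falls by itself.
- tall_end_left (a point): Corner of the tall plate's long leg at its free end, on the back face, at y = +40 mm, z = 120 mm of the plate. Heel to rail is 150 to 190 mm at the start, so 30 to 70 mm are left to push once it lies. Lying, the plate's z points to the rail, its x down, and the foot stands up 60 mm at the end nearer the robot.
- tall_end_right (a point): The same corner at y = -40 mm.
- short_plate: The shorter angle plate, 70 mm high, otherwise the same shape (80 mm wide, foot 60 mm, 10 mm thick), origin likewise at the heel edge; stands on the other half of the board, about 150 mm from the tall one centre to centre. Must stay as it is.
- brass_fitting: Brass pipe nipple, 20 mm diameter, 30 mm high, upright on the board near its left far corner; origin at the centre of its foot. Leave alone.
- socket: Steel socket, 20 mm diameter, 38 mm high, upright on the board near its right far corner; origin at the centre of its foot. Leave alone.
- spray_can: Spray can, 58 mm diameter, 190 mm high, upright on the bench to the left of the board; origin at the centre of its foot. Leave alone.
- tub: Closed tub with black cap, 84 mm diameter, 100 mm high, on the bench to the right of the board; origin at the centre of its foot. Leave alone.
- screwdriver: Screwdriver 200 mm long with red handle, lying on the bench beyond the stop rail; origin under its middle. Leave alone.
- pipe_collar: Brass ring, 48 mm diameter, 20 mm high, on the bench to the left of the board; origin at the centre of its underside. Leave alone.
- wrench: Steel wrench 170 mm long lying on the bench to the right of the board; origin under its middle. Leave alone.
Things that resemble listed ones, but are neither listed nor needed, are in the scene too. What is shaped like the tall_plate but green is not meant.

How it is judged (in metres and radians):
On the way, in this order (a step that is already met when the one before it is completed fails the run):
1. the tall plate lies on its back, its long leg towards the rail, still short of it (angle between tall_plate's own x axis and vertical above 3.05 rad and y of tall_plate in the frame of board between -0.13 and 0.13 m and x of each of tall_end_left, tall_end_right in the frame of board below 0.121 m), for 0.2 s.
2. both corners of its end are against the stop rail (angle between tall_plate's own x axis and vertical above 3.05 rad and x of each of tall_end_left, tall_end_right in the frame of board above 0.121 m and y of tall_plate in the frame of board between -0.13 and 0.13 m), for 0.2 s.
At the end, for the whole second after the job is handed in: The tall plate lies on its back within 5 degrees, both corners of its end within 4 mm of the stop rail's face, at rest on the board; the shorter plate stands upright, and it and the other things are within 20 mm of where they were (all of step 2 and linear speed of tall_plate below 0.01 m/s and angle between short_plate's own z axis and vertical below 0.05 rad and distance of each of short_plate, brass_fitting, socket, spray_can, tub, screwdriver, pipe_collar, wrench from where it was at the start of the episode below 0.02 m); the robot touches nothing.
It fails at once if the tall plate was lifted (its heel rose more than 20 mm off the board) or fell towards its foot (height (world z) of tall_plate above 0.032 m).
It fails at once if the shorter plate was tipped or lifted (angle between short_plate's own z axis and vertical above 0.3 rad or height (world z) of short_plate above 0.032 m).
It fails at once if a bystander was moved more than 20 mm (distance of any of short_plate, brass_fitting, socket, spray_can, tub, screwdriver, pipe_collar, wrench from where it was at the start of the episode above 0.02 m).
It also fails if it takes over 48 s, if anything falls off the work surface, if the arm or the gripper's body presses on something with over 40 N, if the wrist force passes 120 N, or if a joint passes its speed limit or range.

## Robot

A 6-joint arm with a two-finger parallel gripper is mounted at the origin on the work surface. World frame = base frame: x ahead of the robot, y to its left, z up, the work surface at z = 0. Lengths are in m, angles in degrees, forces in N, time in s.
With the tool pointing down it reaches from about 0.35 to 0.775 m from the base axis. Payload 5.5 kg.
Tool frame: the origin (TCP) lies midway between the tips of the shut fingers; the grasp point (between the pads) lies 19 mm behind it; z points along the fingers, y is the line along which they close (so a half turn about z gives the same grasp; the last joint's range is limited). The gripper opens to 85 mm and grips with 20 to 120 N. Pads are 22 mm wide; open, the fingers measure 114 mm over their backs; the gripper's body (76 mm by 85 mm) begins 54 mm behind the grasp point. The pads swing forward as they close: fully open they stand 13 mm farther back than shut.
Start: joints at [64.71, 17.945, 2.641, 74.691, 0, 82.002], TCP at [0.171, 0.549, 0.201] pointing down, gripper open.
Joint ranges: [-158.12, 158.12], [-49.38, 96.58], [-58.88, 72.47], [-126.05, 133.96], [-84.25, 85.87], [-180, 180]. Speed limits (degrees/s): [147.25, 147.25, 180, 180, 180, 180].

## Interface

Orientations are given as a 3x3 rotation matrix whose columns are the frame's x, y, z axes.
In Python, from bench import observe, optics, r gives the robot as it stands.
- The arm moves only by the shell command python3 -m jog 'ROWS'. ROWS is JSON, a list of rows, each an object of numbers: "x", "y", "z": the shift along the world's x, y, z in cm; "ax", "ay", "az": the turn, a rotation vector about the world's x, y, z in rad; "hand": the finger opening in cm, from 0 to 8.54. In form: [{"x": .., "y": .., "z": .., "ax": .., "ay": .., "az": .., "hand": ..}, ...]. A call has 1 to 10 rows; each row is the pose to reach, as a shift and turn from the pose commanded when the call began; what a row does not reach only later rows make up. A row lasts 1/12 s, in which the tool goes at most 41.7 mm and 7.16 degrees, less where a joint would pass 70% of its speed; a pose out of reach is approached as far as the arm can. A call with a gripper value outside its range is refused whole. The fingers move at their own pace and stop on an object; the grip force is fixed at half the most. Time passes only in rows, so rows that repeat a pose let the fingers close. It gives the time, the measured TCP pose, the force, the opening and the grip force at its end, in the units of the state.
- observe(): the state, without advancing time (a new reading comes with each control period).
- optics.grab_frame(name): name is "scene" or "top" or "wrist"; returns (picture, depth): 384x512x3 uint8, red, green, blue; 384x512 float32, m along the optical axis (not along the pixel's ray), 0 where there is no reading.
- optics.camera_params(name): a dict with "fx", "fy", "cx", "cy" (pixels), "pose" (4x4, takes a point from camera to world coordinates); the wrist camera has in their place "mount" (4x4, takes a point from camera to tool coordinates, whose origin is the TCP and whose axes are the flange's). Camera axes: x right, y down, z forward; pixel columns grow to the right and rows downward; lengths in m; the calibration is good to about 2 mm. A picture is of the moment at which its call begins: read the wrist's pose just before it. camera_params takes no time and is no camera call.
- r.sign_off(): hands the job in; it is judged then, once.
The state is a dict: "time_s": time; "joint_positions": joint angles; "qvel": joint speeds; "effort": joint torques, N m; "tcp_pos": TCP position; "orientation": TCP orientation; "ft_force": force on the tool from outside, world axes, zero at the start; "wrist_torque": the same for the moment, N m; "finger_gap": finger opening in m; "finger_force": force on a finger pad.
Only numpy, scipy, OpenCV 4.12 (cv2) and the standard library are available. Lean on these libraries where they do the work, as an engineer would, in place of code of your own. Each camera call takes 0.05 s, during which the arm holds its last target. There are 200 camera calls.

## Working session

There is one attempt and no reset: what is moved stays moved. The work goes in short steps, Python scripts to look and compute and a shell command to move; the robot and the scene stay as the last step left them, time stands still between calls to the robot, and variables do not carry over. Pictures are saved under pics/ and viewed, at most 10 in all, crops included, and the job is handed in when it is done.

```bash
mkdir -p pics; ls; cat > h.py <<'E'
import numpy as np, cv2
from bench import observe, optics, r
def grab(n,f=None):
    s=observe(); p,d=optics.grab_frame(n); c=optics.camera_params(n)
    if "pose" in c: T=np.array(c["pose"])
    else:
        W=np.eye(4); W[:3,:3]=s["orientation"]; W[:3,3]=s["tcp_pos"]; T=W@np.array(c["mount"])
    v,u=np.mgrid[:384,:512]
    P=np.stack([(u-c["cx"])/c["fx"]*d,(v-c["cy"])/c["fy"]*d,d],-1)@T[:3,:3].T+T[:3,3]
    P[d==0]=np.nan
    if f: cv2.imwrite(f,p[:,:,::-1])
    return p,d,P
E
python3 - <<'E'
from h import *
a=grab("scene");b=grab("top")
cv2.imwrite("pics/scene.png",cv2.resize(a[0][:,:,::-1],(800,600)))
cv2.imwrite("pics/top.png",cv2.resize(b[0][:,:,::-1],(800,600)))
np.savez("a.npz",sp=a[0],sP=a[2],tp=b[0],tP=b[2])
s=observe();print(s["time_s"],s["tcp_pos"],s["orientation"],s["finger_gap"])
for n in("scene","top"):print(optics.camera_params(n)["pose"])
E
```

```text
pics
0.1 [0.17068034 0.54855714 0.19968969] [[-9.54811169e-01  2.97212280e-01 -7.01907917e-04]
 [ 2.97213019e-01  9.54810050e-01 -1.48000885e-03]
 [ 2.30311930e-04 -1.62174515e-03 -9.99998658e-01]] 0.08560485008358368
[[-5.60595956e-01  5.83923205e-01 -5.87167663e-01  1.21290468e+00]
 [ 8.28088812e-01  3.94405691e-01 -3.98388090e-01  5.12763253e-01]
 [-1.04578233e-03 -7.09561725e-01 -7.04642509e-01  9.15346664e-01]
 [ 0.00000000e+00  0.00000000e+00  0.00000000e+00  1.00000000e+00]]
[[ 0.03914913 -0.97625568  0.21305442  0.34481352]
 [-0.99922904 -0.03762057  0.01122555  0.02831138]
 [-0.00294378 -0.21332964 -0.97697584  1.04482135]
 [ 0.          0.          0.          1.        ]]
```

View pics/top.png

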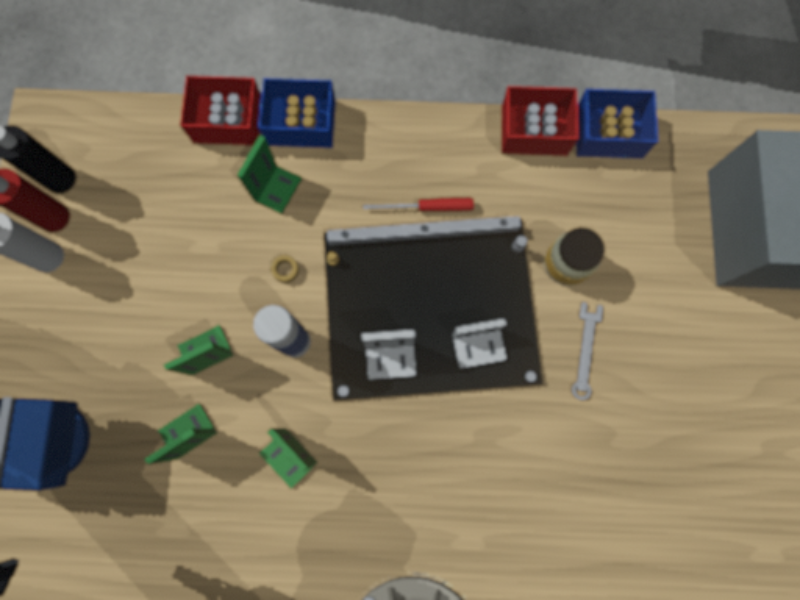

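View pics/scene.png

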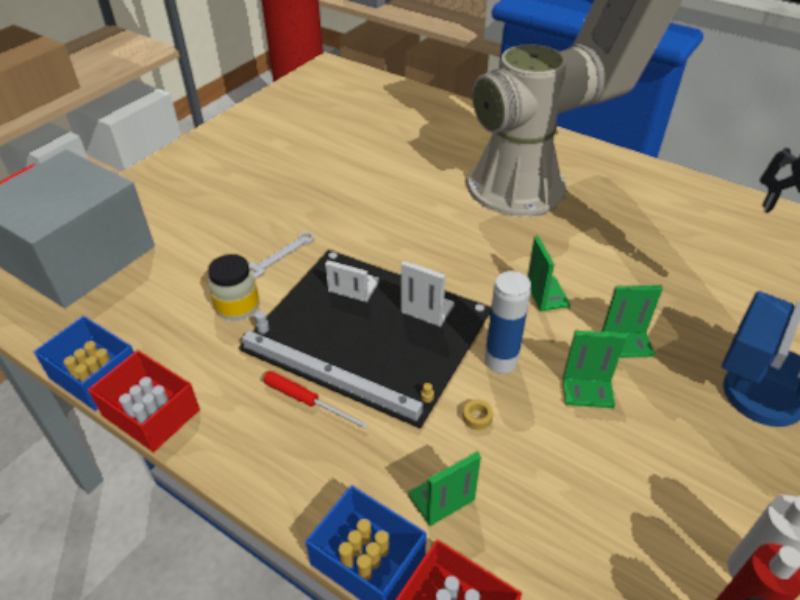

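The top view shows the aluminium candidates at (388,352) and (480,343). The green look-alikes are at (200,350), (185,435), (288,457) and (268,178). The scene view shows that the plate next to the spray can, at (423,292), is the taller of the two, which is the one at (388,352) in the top view. Next I'll measure it.

```bash
python3 - <<'E'
from h import *
z=np.load("a.npz");P=z["tP"];p=z["tp"].astype(int);Q=z["sP"]
def sel(P,u0,u1,v0,v1): 
    return P[int(v0*.64):int(v1*.64),int(u0*.64):int(u1*.64)].reshape(-1,3)
rail=sel(P,325,525,215,245); rail=rail[(rail[:,2]>.03)&(rail[:,2]<.042)]
def rect(A):
    return cv2.minAreaRect((A[:,:2]*1000).astype(np.float32))
print("rail",len(rail),rect(rail))
allp=P.reshape(-1,3); col=p.reshape(-1,3)
m=(col.max(1)<60)&(abs(allp[:,2]-.012)<.006)&(allp[:,0]>.25)&(allp[:,0]<.75)&(abs(allp[:,1]-.0)<.3)
print("board",m.sum(),np.nanmedian(allp[m],0),cv2.minAreaRect((allp[m][:,:2]*1000).astype(np.float32)))
for n,b in (("A",(355,420,322,382)),("B",(448,512,312,370))):
    A=sel(P,*b);
    zmax=np.nanpercentile(A[:,2],99)
    t=A[A[:,2]>zmax-.006]; f=A[(A[:,2]>.018)&(A[:,2]<.028)]
    print(n,zmax,len(t),rect(t),"foot",rect(f))
A=sel(Q,330,455,255,330)
for lo,hi in((.05,.075),(.1,.135)):
    t=A[(A[:,2]>lo)&(A[:,2]<hi)]; print(lo,len(t),rect(t))
for z0 in (.13,.08):
  t=Q.reshape(-1,3); t=t[(t[:,2]>z0-.012)&(t[:,2]<z0+.006)&(t[:,0]>.35)&(t[:,0]<.5)&(abs(t[:,1])<.16)]
  print(z0,len(t),rect(t))
E
```

```text
rail 909 ((683.6357421875, -0.8734130859375), (44.87454605102539, 338.7853698730469), 2.132798194885254)
board 10507 [ 0.55609671 -0.01704338  0.01213177] ((565.845458984375, 26.580123901367188), (440.3502502441406, 443.1514587402344), 9.554372787475586)
A 0.134224722991407 138 ((479.2452087402344, 51.9954719543457), (9.89676284790039, 79.31829833984375), 5.863847732543945) foot ((449.8682556152344, 46.56705093383789), (50.61879348754883, 83.3395004272461), 6.672523498535156)
B 0.08398641737120925 129 ((507.1190185546875, -95.75763702392578), (10.479747772216797, 79.9967041015625), 12.351439476013184) foot ((481.349853515625, -101.41474151611328), (58.11546325683594, 79.96947479248047), 12.377373695373535)
0.05 316 ((496.98773193359375, -13.93609619140625), (14.008355140686035, 222.21266174316406), 10.295554161071777)
0.1 313 ((483.7003479003906, 54.78495788574219), (14.72818374633789, 82.34183502197266), 5.427289009094238)
0.13 180 ((482.58148193359375, 54.784942626953125), (13.210222244262695, 81.73084259033203), 6.31580924987793)
0.08 132 ((491.1759338378906, 13.120010375976562), (11.038408279418945, 167.85304260253906), 9.120522499084473)
```

```bash
python3 - <<'E'
import numpy as np,cv2
z=np.load("a.npz")
cv2.imwrite("pics/crop.png",cv2.resize(z["sp"][150:225,200:330,::-1],(780,450),interpolation=cv2.INTER_CUBIC))
E
```

```text
(no output)
```

View pics/crop.png

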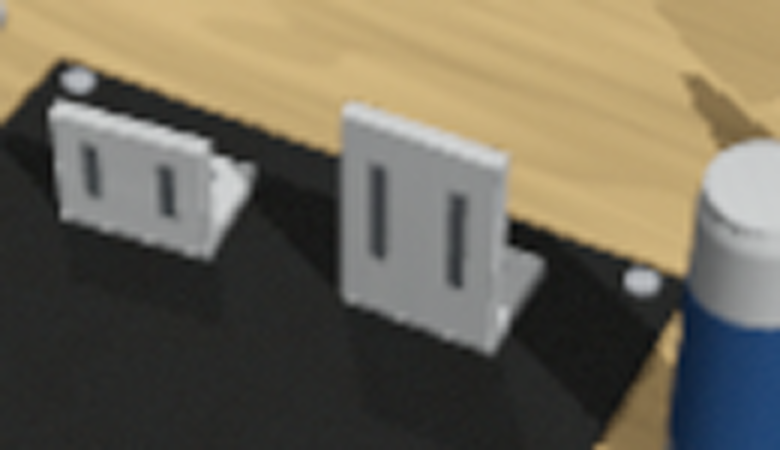

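```bash
python3 - <<'E'
from h import *
z=np.load("a.npz")
for k in("tP","sP"):
    t=z[k].reshape(-1,3)
    t=t[(abs(t[:,2]-.036)<.004)&(t[:,0]>.62)&(t[:,0]<.73)&(abs(t[:,1])<.2)]
    fr=[];bk=[]
    for y in np.arange(-.15,.151,.02):
        s=t[abs(t[:,1]-y)<.01,0]; s=s[abs(s-np.median(s))<.02]
        fr.append((y,s.min(),s.max(),np.median(s)))
    fr=np.array(fr)
    for c in(1,2,3):
        q=np.polyfit(fr[:,0],fr[:,c],1);print(k,c,q,np.degrees(np.arctan(-q[0])))
    print(t[:,1].min(),t[:,1].max())
    # heel back face of tall plate per height, in scene view
t=z["sP"].reshape(-1,3)
for h in(.03,.06,.09,.12):
    s=t[(abs(t[:,2]-h)<.01)&(t[:,0]>.46)&(t[:,0]<.51)&(t[:,1]>.01)&(t[:,1]<.1)]
    q=np.polyfit(s[:,1],s[:,0],1);print(h,len(s),q,s[:,1].min(),s[:,1].max())
E
```

```text
tP 1 [-0.11667095  0.674072  ] 6.6546673332040776
tP 2 [-0.11409     0.69498875] 6.50873270603834
tP 3 [-0.11538103  0.68425777] 6.581742087513472
-0.17490480325733218 0.1681574496816625
sP 1 [-0.11427368  0.67634984] 6.519120887353431
sP 2 [-0.11588333  0.69895653] 6.610141769370865
sP 3 [-0.11448098  0.68871506] 6.530845421223713
-0.16955389767864126 0.17338413158798616
0.03 130 [-0.15005315  0.49357619] 0.017166155344111034 0.09443986098202728
0.06 133 [-0.1324546   0.49285051] 0.018672106528289878 0.09573121346564473
0.09 145 [-0.12408258  0.49235951] 0.014437328145652129 0.09630580833321867
0.12 167 [-0.12396838  0.49207705] 0.014145201272836638 0.09564487288431733
```

The crop confirms the choice: the right-hand aluminium plate is the tall one (top edge at crop (420,130)), with the shorter one on the left at (135,130). The board and the plate are both yawed about 6.6°. I'll raise the tool and move behind the tall plate.

```bash
python3 -m jog '[{"z":8,"hand":3.5},{"z":8,"hand":3.5},{"x":6,"y":-12,"z":8,"az":0.1,"hand":3.5},{"x":12,"y":-24,"z":8,"az":0.3,"hand":3.5},{"x":18,"y":-36,"z":8,"az":0.417,"hand":3.5},{"x":22,"y":-45,"z":8,"az":0.417,"hand":3.5},{"x":25.5,"y":-50,"z":8,"az":0.417,"hand":3.5},{"x":25.5,"y":-50,"z":8,"az":0.417,"hand":3.5},{"x":25.5,"y":-50,"z":8,"az":0.417,"hand":3.5},{"x":25.5,"y":-50,"z":8,"az":0.417,"hand":3.5}]'
```

```text
schema error: expected keys x, y, z, ax, ay, az, hand
```

```bash
python3 -m jog '[{"x":0,"y":0,"z":8,"ax":0,"ay":0,"az":0,"hand":3.5},{"x":0,"y":0,"z":8,"ax":0,"ay":0,"az":0,"hand":3.5},{"x":25.5,"y":-50,"z":8,"ax":0,"ay":0,"az":0.417,"hand":3.5},{"x":25.5,"y":-50,"z":8,"ax":0,"ay":0,"az":0.417,"hand":3.5},{"x":25.5,"y":-50,"z":8,"ax":0,"ay":0,"az":0.417,"hand":3.5},{"x":25.5,"y":-50,"z":8,"ax":0,"ay":0,"az":0.417,"hand":3.5},{"x":25.5,"y":-50,"z":8,"ax":0,"ay":0,"az":0.417,"hand":3.5},{"x":25.5,"y":-50,"z":8,"ax":0,"ay":0,"az":0.417,"hand":3.5},{"x":25.5,"y":-50,"z":8,"ax":0,"ay":0,"az":0.417,"hand":3.5},{"x":25.5,"y":-50,"z":8,"ax":0,"ay":0,"az":0.417,"hand":3.5}]'
```

```text
time_s: 0.93
tcp_pos: [0.3201, 0.2552, 0.2804]
orientation: [[-0.993, -0.116, -0.0], [-0.116, 0.993, -0.0], [0.0, -0.0, -1.0]]
ft_force: [0.3, 0.7, -0.4]
finger_gap: 0.0348
finger_force: 0.0
```

```bash
python3 -m jog '[{"x":10.7,"y":-20.7,"z":0,"ax":0,"ay":0,"az":0,"hand":3.5},{"x":10.7,"y":-20.7,"z":0,"ax":0,"ay":0,"az":0,"hand":3.5},{"x":10.7,"y":-20.7,"z":0,"ax":0,"ay":0,"az":0,"hand":3.5},{"x":10.7,"y":-20.7,"z":0,"ax":0,"ay":0,"az":0,"hand":3.5},{"x":10.7,"y":-20.7,"z":0,"ax":0,"ay":0,"az":0,"hand":3.5},{"x":10.7,"y":-20.7,"z":0,"ax":0,"ay":0,"az":0,"hand":3.5},{"x":10.7,"y":-20.7,"z":0,"ax":0,"ay":0,"az":0,"hand":3.5},{"x":10.7,"y":-20.7,"z":0,"ax":0,"ay":0,"az":0,"hand":3.5}]'
python3 - <<'E'
from h import *
p,d,P=grab("wrist","pics/w1.png")
print(observe()["tcp_pos"])
t=P.reshape(-1,3);t=t[t[:,2]>.126];t=t[(t[:,2]<.14)&(t[:,0]>.45)&(t[:,0]<.52)]
print(len(t),t.mean(0),cv2.minAreaRect((t[:,:2]*1000).astype(np.float32)))
E
```

```text
time_s: 1.6
tcp_pos: [0.4271, 0.0488, 0.28]
orientation: [[-0.994, -0.111, -0.002], [-0.111, 0.994, 0.0], [0.001, 0.001, -1.0]]
ft_force: [-0.5, 0.8, -0.6]
finger_gap: 0.0352
finger_force: 0.0
[0.42662353 0.04975219 0.28012814]
942 [0.47642963 0.10840454 0.1322674 ] ((490.2165832519531, 129.62123107910156), (48.37767791748047, 224.0463409423828), 7.539063930511475)
```

View pics/w1.png

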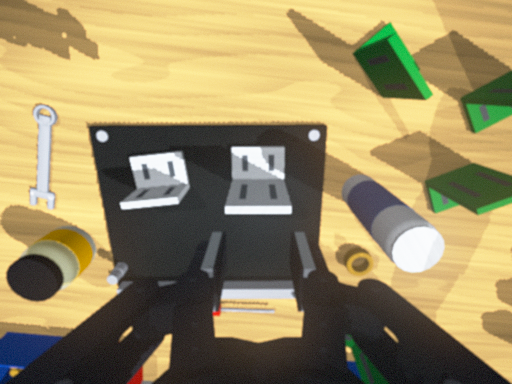

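```bash
python3 - <<'E'
from h import *
p,d,P=grab("wrist")
t=P.reshape(-1,3);t=t[(t[:,2]>.126)&(t[:,2]<.14)&(t[:,0]>.45)&(t[:,0]<.52)&(t[:,1]<.12)]
print(len(t),t.mean(0),cv2.minAreaRect((t[:,:2]*1000).astype(np.float32)))
E
```

```text
589 [0.48027382 0.0547233  0.13147964] ((480.82366943359375, 54.952884674072266), (9.951006889343262, 78.70917510986328), 6.58351993560791)
```

The wrist view shows the tall plate at (258,180), centred between the fingers, and the short plate at (158,180). The push line is good, so I'll lower to just below the plate's top, over its foot.

```bash
python3 -m jog '[{"x":0,"y":0,"z":-17.5,"ax":0,"ay":0,"az":0,"hand":3.5},{"x":0,"y":0,"z":-17.5,"ax":0,"ay":0,"az":0,"hand":3.5},{"x":0,"y":0,"z":-17.5,"ax":0,"ay":0,"az":0,"hand":3.5},{"x":0,"y":0,"z":-17.5,"ax":0,"ay":0,"az":0,"hand":3.5},{"x":0,"y":0,"z":-17.5,"ax":0,"ay":0,"az":0,"hand":3.5},{"x":0,"y":0,"z":-17.5,"ax":0,"ay":0,"az":0,"hand":3.5},{"x":1,"y":0.12,"z":-17.5,"ax":0,"ay":0,"az":0,"hand":3.5},{"x":2,"y":0.23,"z":-17.5,"ax":0,"ay":0,"az":0,"hand":3.5},{"x":2.5,"y":0.29,"z":-17.5,"ax":0,"ay":0,"az":0,"hand":3.5},{"x":2.5,"y":0.29,"z":-17.5,"ax":0,"ay":0,"az":0,"hand":3.5}]'
```

```text
time_s: 2.53
tcp_pos: [0.456, 0.053, 0.1078]
orientation: [[-0.993, -0.115, 0.006], [-0.115, 0.993, -0.0], [-0.006, -0.001, -1.0]]
ft_force: [-0.3, 0.5, -0.2]
finger_gap: 0.0352
finger_force: 0.0
```

```bash
python3 -m jog '[{"x":0.5,"y":0.06,"z":0,"ax":0,"ay":0,"az":0,"hand":3.5},{"x":1,"y":0.12,"z":0,"ax":0,"ay":0,"az":0,"hand":3.5},{"x":1.5,"y":0.17,"z":0,"ax":0,"ay":0,"az":0,"hand":3.5},{"x":2,"y":0.23,"z":0,"ax":0,"ay":0,"az":0,"hand":3.5},{"x":2.5,"y":0.29,"z":0,"ax":0,"ay":0,"az":0,"hand":3.5},{"x":3,"y":0.35,"z":0,"ax":0,"ay":0,"az":0,"hand":3.5},{"x":3.5,"y":0.41,"z":0,"ax":0,"ay":0,"az":0,"hand":3.5}]'
python3 - <<'E'
from h import *
p,d,P=grab("wrist","pics/w2.png")
t=P.reshape(-1,3);t=t[(t[:,2]>.05)&(t[:,2]<.14)&(t[:,0]>.45)&(t[:,0]<.6)&(t[:,1]<.1)&(t[:,1]>.01)]
s=grab("scene","pics/s2.png")[2].reshape(-1,3);s=s[(s[:,0]>.4)&(s[:,0]<.65)&(s[:,1]<.1)&(s[:,1]>.01)]
for h in(.03,.06,.09,.115):
    q=s[abs(s[:,2]-h)<.006];print(h,len(q),q[:,0].max() if len(q) else 0)
E
```

```text
time_s: 3.12
tcp_pos: [0.4875, 0.0571, 0.1055]
orientation: [[-0.993, -0.115, -0.0], [-0.115, 0.993, 0.0], [0.0, 0.0, -1.0]]
ft_force: [-0.0, 0.4, -0.4]
finger_gap: 0.035
finger_force: 0.0
0.03 89 0.4918734944075196
0.06 79 0.4909479673185131
0.09 94 0.4921141162694944
0.115 94 0.49112447062244546
```

```bash
python3 - <<'E'
import cv2,numpy as np
a=cv2.imread("pics/s2.png")[120:240,190:350];b=cv2.imread("pics/w2.png")
cv2.imwrite("pics/c2.png",np.hstack([cv2.resize(a,(440,330)),cv2.resize(b,(340,330))]))
E
```

```text
(no output)
```

View pics/c2.png

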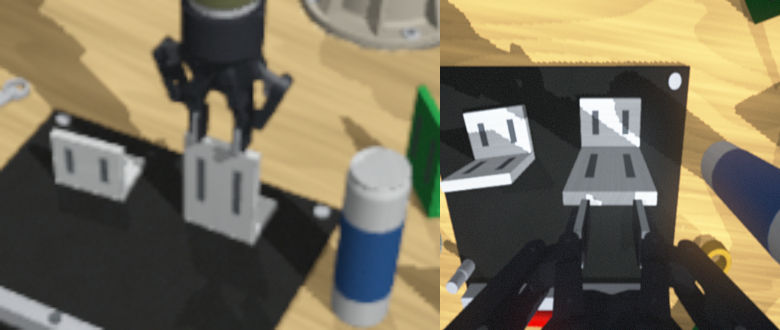

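```bash
python3 - <<'E'
from h import *
np.set_printoptions(precision=3,suppress=True)
s=observe();print(s["time_s"],s["tcp_pos"],s["ft_force"])
p,d,P=grab("wrist")
for u in(214,260,306):
    for v in range(190,300,8): print(u,v,P[v,u],p[v,u])
p,d,P=grab("scene")
# gripper points in scene
t=P.reshape(-1,3);t=t[(t[:,2]>.1)&(t[:,2]<.19)&(t[:,0]>.42)&(t[:,0]<.55)&(t[:,1]>0)&(t[:,1]<.11)]
for h in np.arange(.105,.19,.01):
    q=t[abs(t[:,2]-h)<.005]
    if len(q):print("%.3f"%h,len(q),np.percentile(q,[2,50,98],axis=0).round(3)[:,:2].tolist())
E
```

```text
3.2167 [0.488 0.057 0.105] [ 0.003 -0.189  0.719]
214 190 [0.48  0.024 0.076] [121 126 128]
214 198 [0.48  0.027 0.094] [125 130 135]
214 206 [0.48  0.029 0.108] [124 127 131]
214 214 [0.479 0.03  0.12 ] [123 126 134]
214 222 [0.479 0.032 0.132] [155 162 165]
214 230 [0.484 0.032 0.131] [164 170 175]
214 238 [0.48  0.035 0.148] [ 94 100 104]
214 246 [0.479 0.036 0.156] [ 94 102 105]
214 254 [0.479 0.037 0.165] [102 108 111]
214 262 [0.48  0.038 0.169] [76 78 83]
214 270 [0.479 0.038 0.176] [51 51 53]
214 278 [0.483 0.039 0.175] [39 36 45]
214 286 [0.488 0.039 0.175] [32 36 44]
214 294 [0.492 0.039 0.174] [48 51 56]
260 190 [0.476 0.058 0.076] [129 137 141]
260 198 [0.476 0.058 0.093] [129 131 138]
260 206 [0.476 0.058 0.109] [133 138 142]
260 214 [0.476 0.058 0.12 ] [129 133 140]
260 222 [0.476 0.058 0.131] [158 164 169]
260 230 [0.481 0.058 0.132] [171 177 180]
260 238 [0.55  0.067 0.013] [ 93  96 101]
260 246 [0.56  0.068 0.012] [54 56 61]
260 254 [0.569 0.069 0.012] [56 60 63]
260 262 [0.579 0.07  0.012] [56 56 58]
260 270 [0.589 0.072 0.012] [47 51 50]
260 278 [0.599 0.073 0.012]
[... 485 characters left out ...]
078 0.169] [ 99 105 108]
306 270 [0.475 0.077 0.175] [135 140 148]
306 278 [0.478 0.077 0.176] [51 56 66]
306 286 [0.474 0.074 0.187] [35 31 41]
306 294 [0.474 0.074 0.192] [39 38 42]
0.105 80 [[0.478, 0.016], [0.486, 0.058], [0.491, 0.095]]
0.115 72 [[0.478, 0.02], [0.485, 0.062], [0.49, 0.095]]
0.125 84 [[0.476, 0.016], [0.486, 0.052], [0.491, 0.094]]
0.135 54 [[0.473, 0.018], [0.482, 0.06], [0.494, 0.093]]
0.145 30 [[0.481, 0.029], [0.493, 0.04], [0.501, 0.088]]
0.155 44 [[0.477, 0.027], [0.493, 0.042], [0.501, 0.088]]
0.165 48 [[0.479, 0.028], [0.494, 0.041], [0.503, 0.089]]
0.175 30 [[0.481, 0.035], [0.495, 0.04], [0.503, 0.089]]
0.185 77 [[0.475, 0.012], [0.495, 0.042], [0.505, 0.103]]
```

The fingers passed just above the plate without touching it (finger points start at z≈0.14), so the tips at this opening sit about 33 mm above the TCP. I'll back off, lower by 3.5 cm and measure the tips.

```bash
python3 -m jog '[{"x":-2.5,"y":-0.29,"z":0,"ax":0,"ay":0,"az":0,"hand":3.5},{"x":-4.5,"y":-0.52,"z":0,"ax":0,"ay":0,"az":0,"hand":3.5},{"x":-4.5,"y":-0.52,"z":0,"ax":0,"ay":0,"az":0,"hand":3.5},{"x":-4.5,"y":-0.52,"z":0,"ax":0,"ay":0,"az":0,"hand":3.5},{"x":-4.5,"y":-0.52,"z":-2.0,"ax":0,"ay":0,"az":0,"hand":3.5},{"x":-4.5,"y":-0.52,"z":-3.5,"ax":0,"ay":0,"az":0,"hand":3.5},{"x":-4.5,"y":-0.52,"z":-3.5,"ax":0,"ay":0,"az":0,"hand":3.5},{"x":-4.5,"y":-0.52,"z":-3.5,"ax":0,"ay":0,"az":0,"hand":3.5}]'
python3 - <<'E'
from h import *
np.set_printoptions(precision=3,suppress=True)
p,d,P=grab("wrist","pics/w3.png")
for u in(214,306):
    for v in range(214,262,4): print(u,v,P[v,u],p[v,u])
E
```

```text
time_s: 3.98
tcp_pos: [0.442, 0.0519, 0.0703]
orientation: [[-0.993, -0.115, -0.001], [-0.115, 0.993, 0.0], [0.001, 0.0, -1.0]]
ft_force: [-0.0, 0.1, 0.0]
finger_gap: 0.035
finger_force: 0.0
214 214 [0.462 0.018 0.022] [171 178 180]
214 218 [0.465 0.018 0.023] [179 185 191]
214 222 [0.469 0.019 0.022] [175 182 189]
214 226 [0.473 0.019 0.023] [175 181 187]
214 230 [0.478 0.019 0.021] [170 174 184]
214 234 [0.434 0.029 0.109] [100 105 111]
214 238 [0.434 0.029 0.113] [104 111 116]
214 242 [0.433 0.03  0.118] [102 108 114]
214 246 [0.434 0.03  0.121] [ 98 103 109]
214 250 [0.433 0.031 0.125] [103 108 114]
214 254 [0.433 0.032 0.128] [104 113 117]
214 258 [0.433 0.032 0.132] [ 97 104 109]
306 214 [0.458 0.096 0.012] [49 53 54]
306 218 [0.462 0.097 0.011] [51 56 58]
306 222 [0.465 0.098 0.012] [55 58 62]
306 226 [0.469 0.098 0.013] [57 62 63]
306 230 [0.473 0.099 0.012] [61 62 62]
306 234 [0.476 0.1   0.013] [56 61 61]
306 238 [0.48  0.1   0.013] [70 77 78]
306 242 [0.428 0.075 0.117] [100 103 111]
306 246 [0.429 0.074 0.12 ] [101 111 113]
306 250 [0.429 0.074 0.124] [101 110 112]
306 254 [0.429 0.073 0.128] [100 106 111]
306 258 [0.429 0.073 0.131] [101 112 112]
```

View pics/w3.png

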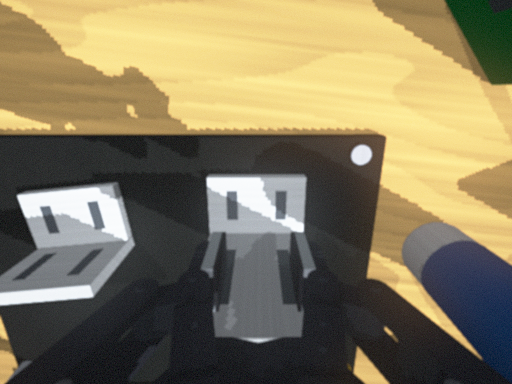

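The view shows the fingers (tips at (214,232) and (306,236)) now on the robot side of the long leg, with their tips at z≈0.107. I'll push the plate over slowly.

```bash
python3 -m jog '[{"x":1.2,"y":0.14,"z":0,"ax":0,"ay":0,"az":0,"hand":3.5},{"x":1.8,"y":0.21,"z":0,"ax":0,"ay":0,"az":0,"hand":3.5},{"x":2.3,"y":0.26,"z":0,"ax":0,"ay":0,"az":0,"hand":3.5},{"x":2.8,"y":0.32,"z":0,"ax":0,"ay":0,"az":0,"hand":3.5},{"x":3.3,"y":0.38,"z":0,"ax":0,"ay":0,"az":0,"hand":3.5},{"x":3.8,"y":0.44,"z":0,"ax":0,"ay":0,"az":0,"hand":3.5}]'
python3 - <<'E'
from h import *
s=grab("scene")[2].reshape(-1,3);s=s[(s[:,0]>.4)&(s[:,0]<.65)&(s[:,1]<.1)&(s[:,1]>.01)]
for h in(.03,.06,.09,.115):
    q=s[abs(s[:,2]-h)<.006];print(h,len(q),q[:,0].max() if len(q) else 0)
E
```

```text
time_s: 4.53
tcp_pos: [0.4805, 0.0563, 0.0707]
orientation: [[-0.993, -0.115, 0.0], [-0.115, 0.993, 0.0], [-0.0, 0.0, -1.0]]
ft_force: [-0.7, -0.8, -0.3]
finger_gap: 0.0351
finger_force: 0.1
0.03 126 0.4947690413659869
0.06 71 0.4994604892286709
0.09 75 0.5042376896161624
0.115 87 0.5079311891508579
```

It's tipping without sliding, at about 10° so far. I'll continue.

```bash
python3 -m jog '[{"x":0.5,"y":0.06,"z":0,"ax":0,"ay":0,"az":0,"hand":3.5},{"x":1,"y":0.12,"z":0,"ax":0,"ay":0,"az":0,"hand":3.5},{"x":1.5,"y":0.17,"z":0,"ax":0,"ay":0,"az":0,"hand":3.5},{"x":2,"y":0.23,"z":0,"ax":0,"ay":0,"az":0,"hand":3.5},{"x":2.5,"y":0.29,"z":0,"ax":0,"ay":0,"az":0,"hand":3.5},{"x":3,"y":0.35,"z":0,"ax":0,"ay":0,"az":0,"hand":3.5},{"x":3,"y":0.35,"z":0,"ax":0,"ay":0,"az":0,"hand":3.5},{"x":3,"y":0.35,"z":0,"ax":0,"ay":0,"az":0,"hand":3.5},{"x":3,"y":0.35,"z":0,"ax":0,"ay":0,"az":0,"hand":3.5},{"x":3,"y":0.35,"z":0,"ax":0,"ay":0,"az":0,"hand":3.5}]'
python3 - <<'E'
from h import *
s=grab("scene","pics/s4.png")[2].reshape(-1,3);s=s[(s[:,0]>.4)&(s[:,0]<.65)&(s[:,1]<.12)&(s[:,1]>.0)]
for h in(.022,.03,.06,.09,.115):
    q=s[abs(s[:,2]-h)<.004];print(h,len(q),q.min(0) if len(q) else 0,q.max(0) if len(q) else 0)
E
```

```text
time_s: 5.42
tcp_pos: [0.5096, 0.0597, 0.0705]
orientation: [[-0.993, -0.115, -0.0], [-0.115, 0.993, 0.0], [0.0, 0.0, -1.0]]
ft_force: [0.1, -0.2, 0.3]
finger_gap: 0.0351
finger_force: 0.0
0.022 912 [0.48600587 0.01771902 0.0180194 ] [0.61077718 0.1093653  0.0259074 ]
0.03 63 [0.48146652 0.01854386 0.02604109] [0.55489391 0.09671718 0.03391147]
0.06 56 [0.48484353 0.0189954  0.0560525 ] [0.50119227 0.09747382 0.06392119]
0.09 0 0 0
0.115 33 [0.5002981  0.03006144 0.11136699] [0.52378615 0.0916236  0.11898737]
```

The plate lies flat on its back, with the foot standing up to z≈0.07 and the heel at x≈0.485. I'll back off above the foot and lower behind the heel.

```bash
python3 -m jog '[{"x":-3.5,"y":-0.4,"z":0.5,"ax":0,"ay":0,"az":0,"hand":3.5},{"x":-7,"y":-0.8,"z":0.5,"ax":0,"ay":0,"az":0,"hand":3.5},{"x":-7,"y":-0.8,"z":0.5,"ax":0,"ay":0,"az":0,"hand":3.5},{"x":-7,"y":-0.8,"z":0.5,"ax":0,"ay":0,"az":0,"hand":3.5},{"x":-7,"y":-0.8,"z":-3,"ax":0,"ay":0,"az":0,"hand":3.5},{"x":-7,"y":-0.8,"z":-6,"ax":0,"ay":0,"az":0,"hand":3.5},{"x":-7,"y":-0.8,"z":-6,"ax":0,"ay":0,"az":0,"hand":3.5},{"x":-7,"y":-0.8,"z":-6,"ax":0,"ay":0,"az":0,"hand":3.5}]'
cat > m.py <<'E'
from h import *
for n in("top","scene"):
    t=grab(n)[2].reshape(-1,3)
    l=t[(abs(t[:,2]-.022)<.004)&(t[:,0]>.47)&(t[:,0]<.72)&(t[:,1]>-.02)&(t[:,1]<.13)]
    e=[]
    for y in np.arange(.025,.096,.01):
        q=l[abs(l[:,1]-y)<.006]
        q=q[q[:,0]<.673-.115*y]
        e.append((y,np.percentile(q[:,0],99)))
    e=np.array(e);k=np.polyfit(e[:,0],e[:,1],1)
    f=t[(t[:,2]>.062)&(t[:,2]<.076)&(t[:,0]>.47)&(t[:,0]<.58)&(t[:,1]>0)&(t[:,1]<.12)]
    print(n,"end fit",k,"gap left/right mm",[round(1000*(.675-.115*y-np.polyval(k,y))) for y in(.095,.018)],"foot top",cv2.minAreaRect((f[:,:2]*1000).astype(np.float32)))
E
python3 m.py
```

```text
time_s: 6.13
tcp_pos: [0.4392, 0.0518, 0.0099]
orientation: [[-0.993, -0.115, -0.003], [-0.115, 0.993, 0.0], [0.003, 0.001, -1.0]]
ft_force: [-0.1, -0.2, -0.3]
finger_gap: 0.0353
finger_force: 0.0
top end fit [-0.08676022  0.60820392] gap left/right mm [64, 66] foot top ((0.0, 0.0), (0.0, 0.0), 0.0)
scene end fit [-0.04838003  0.6086624 ] gap left/right mm [60, 65] foot top ((491.0417175292969, 57.55796432495117), (14.792889595031738, 78.99610900878906), 6.014638900756836)
```

```bash
python3 -m jog '[{"x":1.5,"y":0.17,"z":0,"ax":0,"ay":0,"az":0,"hand":3.5},{"x":2.5,"y":0.29,"z":0,"ax":0,"ay":0,"az":0,"hand":3.5},{"x":3.2,"y":0.37,"z":0,"ax":0,"ay":0,"az":0,"hand":3.5},{"x":3.8,"y":0.44,"z":0,"ax":0,"ay":0,"az":0,"hand":3.5},{"x":4.4,"y":0.51,"z":0,"ax":0,"ay":0,"az":0,"hand":3.5},{"x":5,"y":0.58,"z":0,"ax":0,"ay":0,"az":0,"hand":3.5},{"x":5.6,"y":0.65,"z":0,"ax":0,"ay":0,"az":0,"hand":3.5},{"x":6.2,"y":0.72,"z":0,"ax":0,"ay":0,"az":0,"hand":3.5},{"x":6.2,"y":0.72,"z":0,"ax":0,"ay":0,"az":0,"hand":3.5}]'
python3 m.py
```

```text
time_s: 6.98
tcp_pos: [0.5027, 0.059, 0.0107]
orientation: [[-0.993, -0.115, 0.0], [-0.115, 0.993, 0.0], [-0.0, 0.0, -1.0]]
ft_force: [-0.5, 0.7, -0.4]
finger_gap: 0.035
finger_force: 0.0Traceback (most recent call last):
  File "m.py", line 9, in <module>
    e.append((y,np.percentile(q[:,0],99)))
                ~~~~~~~~~~~~~^^^^^^^^^^^
    return _quantile_unchecked(
        a, q, axis, out, overwrite_input, method, keepdims, weights)
    return _ureduce(a,
                    func=_quantile_ureduce_func,
    ...<5 lines>...
                    overwrite_input=overwrite_input,
                    method=method)
    r = func(a, **kwargs)
    result = _quantile(arr,
                       quantiles=q,
    ...<2 lines>...
                       out=out,
                       weights=wgt)
    slices_having_nans = np.isnan(arr[-1, ...])
                                  ~~~^^^^^^^^^
IndexError: index -1 is out of bounds for axis 0 with size 0
```

```bash
sed -i 's/("top","scene")/("scene",)/' m.py; python3 m.py
```

```text
scene end fit [0.2255605  0.61627512] gap left/right mm [26, 53] foot top ((510.5888671875, 59.932891845703125), (32.23782730102539, 80.67052459716797), 5.156141757965088)
```

```bash
python3 - <<'E'
from h import *
np.set_printoptions(precision=3,suppress=True)
p,d,P=grab("scene");q,_,R=grab("wrist")
a=cv2.resize(p[140:290,150:330,::-1],(460,383));cv2.imwrite("pics/c5.png",np.hstack([a,cv2.resize(q[:,:,::-1],(340,383))]))
t=P.reshape(-1,3)
for y in(.03,.05,.07,.09):
    l=t[(abs(t[:,1]-y)<.004)&(t[:,0]>.45)&(t[:,0]<.67)&(t[:,2]<.08)]
    l=l[np.argsort(l[:,0])];print(y,[(round(x*1000),round(z*1000)) for x,_,z in l[::3]])
E
```

```text
0.03 [(451, 14), (455, 13), (459, 10), (462, 11), (514, 72), (520, 70), (525, 72), (526, 34), (526, 52), (526, 48), (527, 31), (527, 59), (527, 50), (527, 26), (527, 46), (528, 67), (529, 56), (529, 70), (532, 21), (536, 19), (543, 23), (546, 22), (550, 21), (553, 23), (560, 23), (561, 19), (565, 23), (569, 21), (572, 21), (576, 20), (581, 20), (587, 23), (591, 22), (599, 23), (605, 22), (616, 21), (621, 12), (633, 13), (636, 10), (638, 11), (643, 11), (644, 11), (648, 11), (652, 10), (655, 14)]
0.05 [(513, 70), (520, 74), (523, 63), (523, 20), (523, 49), (524, 57), (524, 73), (525, 56), (525, 43), (525, 67), (525, 23), (526, 21), (526, 56), (527, 71), (528, 63), (532, 21), (535, 23), (539, 22), (541, 20), (545, 20), (548, 23), (553, 20), (557, 22), (562, 22), (566, 24), (569, 19), (572, 19), (573, 25), (578, 22), (582, 18), (584, 23), (587, 19), (592, 24), (594, 19), (598, 20), (603, 21), (606, 23), (608, 22), (611, 20), (615, 21), (618, 22), (623, 21), (626, 19), (629, 21), (630, 20), (633, 21), (635, 19), (635, 12), (639, 13), (641, 9), (644, 11), (648, 12), (652, 11), (653, 14)]

[... 706 characters left out ...]
8, 12), (492, 12), (497, 63), (498, 62), (503, 77), (505, 70), (507, 76), (511, 70), (516, 74), (517, 73), (518, 69), (519, 55), (520, 21), (520, 60), (520, 44), (520, 50), (521, 31), (521, 43), (521, 63), (521, 67), (522, 28), (523, 22), (527, 22), (530, 23), (533, 20), (536, 20), (541, 25), (542, 20), (547, 23), (550, 25), (551, 20), (556, 23), (559, 21), (562, 22), (567, 21), (571, 23), (575, 22), (578, 24), (581, 25), (584, 25), (587, 23), (589, 24), (592, 24), (595, 22), (599, 20), (603, 22), (605, 21), (609, 19), (614, 23), (617, 25), (618, 22), (621, 21), (624, 23), (628, 23), (630, 16), (631, 13), (631, 14), (632, 13), (636, 10), (637, 13), (642, 13), (645, 12), (649, 13), (668, 36)]
```

View pics/c5.png

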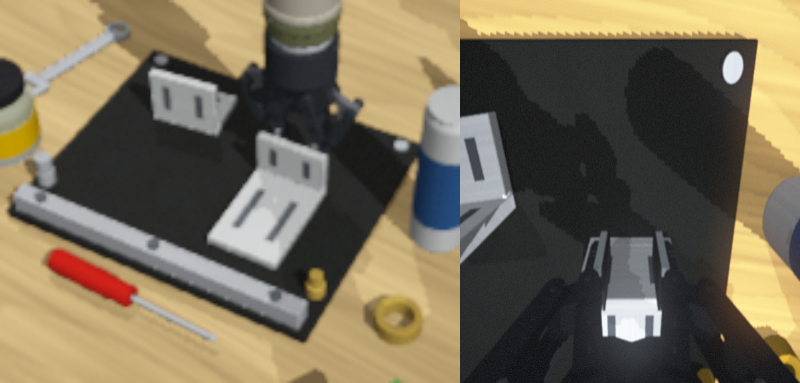

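The view shows the plate lying square behind the rail, with its end edge from (210,238) to (278,262), about 34 mm short of the rail and well clear of the brass nipple at (317,285). I'll keep pushing.

```bash
python3 -m jog '[{"x":0.6,"y":0.07,"z":0,"ax":0,"ay":0,"az":0,"hand":3.5},{"x":1.2,"y":0.14,"z":0,"ax":0,"ay":0,"az":0,"hand":3.5},{"x":1.8,"y":0.21,"z":0,"ax":0,"ay":0,"az":0,"hand":3.5},{"x":2.4,"y":0.28,"z":0,"ax":0,"ay":0,"az":0,"hand":3.5},{"x":2.8,"y":0.32,"z":0,"ax":0,"ay":0,"az":0,"hand":3.5},{"x":3.0,"y":0.35,"z":0,"ax":0,"ay":0,"az":0,"hand":3.5},{"x":3.1,"y":0.36,"z":0,"ax":0,"ay":0,"az":0,"hand":3.5}]'
```

```text
time_s: 7.77
tcp_pos: [0.533, 0.0625, 0.0105]
orientation: [[-0.993, -0.115, -0.001], [-0.115, 0.993, -0.0], [0.001, -0.0, -1.0]]
ft_force: [-5.7, -0.4, 3.0]
finger_gap: 0.0346
finger_force: 2.3
```

```bash
python3 -m jog '[{"x":0.1,"y":0.01,"z":0,"ax":0,"ay":0,"az":0,"hand":3.5},{"x":0.2,"y":0.02,"z":0,"ax":0,"ay":0,"az":0,"hand":3.5},{"x":0.2,"y":0.02,"z":0,"ax":0,"ay":0,"az":0,"hand":3.5}]'
```

```text
time_s: 8.02
tcp_pos: [0.5354, 0.0628, 0.0105]
orientation: [[-0.993, -0.115, 0.001], [-0.115, 0.993, 0.0], [-0.001, 0.0, -1.0]]
ft_force: [-2.5, -0.1, -1.1]
finger_gap: 0.0349
finger_force: 0.9
```

Still sliding (2.5 N), so I'll go on in small steps until it stops.

```bash
python3 -m jog '[{"x":0.1,"y":0.01,"z":0,"ax":0,"ay":0,"az":0,"hand":3.5},{"x":0.2,"y":0.02,"z":0,"ax":0,"ay":0,"az":0,"hand":3.5},{"x":0.2,"y":0.02,"z":0,"ax":0,"ay":0,"az":0,"hand":3.5}]'
```

```text
time_s: 8.27
tcp_pos: [0.5375, 0.063, 0.0106]
orientation: [[-0.993, -0.115, 0.001], [-0.115, 0.993, 0.0], [-0.001, 0.0, -1.0]]
ft_force: [-1.6, -0.2, -1.2]
finger_gap: 0.035
finger_force: 0.6
```

```bash
python3 -m jog '[{"x":0.1,"y":0.01,"z":0,"ax":0,"ay":0,"az":0,"hand":3.5},{"x":0.1,"y":0.01,"z":0,"ax":0,"ay":0,"az":0,"hand":3.5}]'
```

```text
time_s: 8.43
tcp_pos: [0.538, 0.063, 0.0106]
orientation: [[-0.993, -0.115, -0.0], [-0.115, 0.993, 0.0], [0.0, 0.0, -1.0]]
ft_force: [-2.4, 0.2, 0.3]
finger_gap: 0.0351
finger_force: 1.4
```

```bash
python3 -m jog '[{"x":0.1,"y":0.01,"z":0,"ax":0,"ay":0,"az":0,"hand":3.5},{"x":0.2,"y":0.02,"z":0,"ax":0,"ay":0,"az":0,"hand":3.5},{"x":0.2,"y":0.02,"z":0,"ax":0,"ay":0,"az":0,"hand":3.5}]'
```

```text
time_s: 8.68
tcp_pos: [0.5378, 0.063, 0.0105]
orientation: [[-0.993, -0.115, -0.004], [-0.115, 0.993, -0.001], [0.004, -0.0, -1.0]]
ft_force: [-9.0, -1.6, 5.8]
finger_gap: 0.0348
finger_force: 4.3
```

```bash
python3 -m jog '[{"x":0.1,"y":0.01,"z":0,"ax":0,"ay":0,"az":0,"hand":3.5},{"x":0.1,"y":0.01,"z":0,"ax":0,"ay":0,"az":0,"hand":3.5}]'
python3 - <<'E'
from h import *
p,d,P=grab("scene")
t=P.reshape(-1,3)
for y in(.03,.05,.07,.09):
    l=t[(abs(t[:,1]-y)<.004)&(t[:,0]>.62)&(t[:,0]<.7)&(t[:,2]<.08)]
    l=l[np.argsort(l[:,0])];print(y,[(round(x*1000),round(z*1000)) for x,_,z in l])
cv2.imwrite("pics/c6.png",cv2.resize(p[190:290,190:310,::-1],(720,600),interpolation=cv2.INTER_CUBIC))
E
```

```text
time_s: 8.85
tcp_pos: [0.5377, 0.063, 0.0105]
orientation: [[-0.993, -0.115, -0.006], [-0.115, 0.993, -0.001], [0.006, -0.0, -1.0]]
ft_force: [-11.2, -2.5, 9.1]
finger_gap: 0.035
finger_force: 5.7
0.03 [(625, 12), (630, 23), (630, 9), (633, 21), (635, 9), (643, 14), (645, 11), (647, 11), (649, 12), (652, 12), (652, 11), (655, 11), (658, 13), (674, 36), (675, 33), (676, 36), (678, 39), (679, 37), (679, 35), (681, 37), (681, 35), (684, 34), (684, 37), (685, 34), (686, 37), (688, 39), (688, 37), (689, 36), (690, 37), (691, 37), (691, 18), (691, 35), (692, 34), (692, 15), (692, 29), (693, 25), (693, 14), (693, 32), (693, 28), (693, 36), (694, 13), (694, 11), (694, 18), (694, 36), (695, 23), (695, 26), (695, 22), (695, 34), (695, 26), (695, 31), (697, 14), (697, 12), (698, 2), (698, 11), (698, 0), (698, 8), (699, 6), (699, 11), (700, 1), (700, 5)]
0.05 [(620, 23), (621, 22), (623, 21), (624, 24), (628, 24), (629, 21), (629, 24), (629, 22), (630, 19), (632, 24), (633, 22), (634, 25), (634, 19), (636, 24), (637, 21), (637, 23), (638, 22), (638, 21), (642, 22), (643, 25), (644, 23), (645, 21
[... 1986 characters left out ...]
(650, 21), (651, 25), (652, 23), (653, 22), (654, 25), (654, 22), (655, 23), (657, 24), (658, 24), (667, 35), (667, 36), (670, 36), (671, 39), (671, 35), (672, 35), (673, 38), (674, 35), (676, 35), (676, 37), (676, 38), (678, 35), (679, 36), (680, 35), (682, 35), (683, 12), (684, 36), (684, 35), (684, 37), (684, 16), (685, 32), (686, 29), (686, 27), (686, 23), (686, 25), (686, 21), (686, 23), (687, 11), (687, 16), (687, 29), (688, 11), (688, 15), (688, 39), (688, 21), (688, 36), (689, 36), (689, 12), (690, 9), (690, 1), (690, 11), (691, 14), (691, 7), (691, 1), (691, 10), (691, 6), (691, 3), (692, 8), (692, 0), (693, 0), (694, -1), (696, 0), (696, 0), (697, 0), (698, -2), (699, 2), (700, 2)]
```

View pics/c6.png

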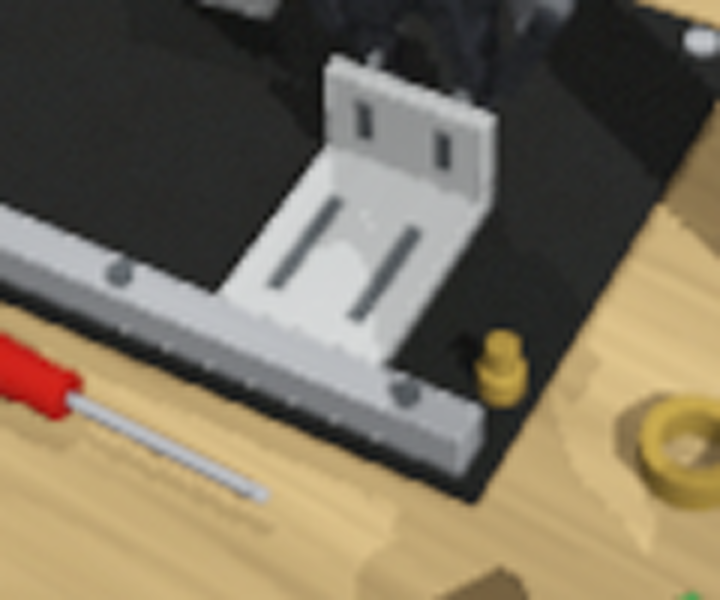

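The plate is stopped at the rail with 11 N and no growing travel. The picture shows its end meeting the rail from (220,292) to (382,360) with no dark gap. I'll check squareness, back off and lift clear.

```bash
python3 -m jog '[{"x":-1,"y":-0.12,"z":0,"ax":0,"ay":0,"az":0,"hand":3.5},{"x":-3,"y":-0.35,"z":0,"ax":0,"ay":0,"az":0,"hand":3.5},{"x":-6,"y":-0.7,"z":0,"ax":0,"ay":0,"az":0,"hand":3.5},{"x":-6,"y":-0.7,"z":4,"ax":0,"ay":0,"az":0,"hand":3.5},{"x":-6,"y":-0.7,"z":8,"ax":0,"ay":0,"az":0,"hand":3.5},{"x":-7,"y":-0.8,"z":12,"ax":0,"ay":0,"az":0,"hand":3.5},{"x":-7,"y":-0.8,"z":16,"ax":0,"ay":0,"az":0,"hand":3.5},{"x":-7,"y":-0.8,"z":18,"ax":0,"ay":0,"az":0,"hand":3.5},{"x":-7,"y":-0.8,"z":18,"ax":0,"ay":0,"az":0,"hand":3.5}]'
python3 - <<'E'
from h import *
for n in("scene","top","wrist"):
    t=grab(n)[2].reshape(-1,3); t=t[(t[:,1]>.0)&(t[:,1]<.12)]
    f=t[(t[:,2]>.03)&(t[:,2]<.066)&(t[:,0]>.5)&(t[:,0]<.6)]
    if len(f)>20:
        k=np.polyfit(f[:,1],f[:,0],1); print(n,"foot face",len(f),k,np.degrees(np.arctan(-k[0])))
    g=t[(t[:,2]>.067)&(t[:,2]<.077)&(t[:,0]>.5)&(t[:,0]<.6)]
    if len(g)>20: print(n,"foot top",cv2.minAreaRect((g[:,:2]*1000).astype(np.float32)))
    e=t[(abs(t[:,2]-.022)<.004)&(t[:,0]>.6)&(t[:,0]<.69)]; rr=t[(abs(t[:,2]-.036)<.004)&(t[:,0]>.64)&(t[:,0]<.71)]
    for y in(.03,.05,.07,.09):
        a=e[abs(e[:,1]-y)<.005,0];b=rr[abs(rr[:,1]-y)<.005,0]
        if len(a) and len(b): print(n,y,a.max(),b.min())
    B=t[(abs(t[:,2]-.012)<.004)&(t[:,0]>.6)&(t[:,0]<.67)&(t[:,1]>.03)&(t[:,1]<.085)];print("board pts in strip",len(B),B[:,0].max() if len(B) else "")
E
```

```text
time_s: 9.65
tcp_pos: [0.4755, 0.0552, 0.1968]
orientation: [[-0.993, -0.115, 0.013], [-0.115, 0.993, -0.0], [-0.012, -0.002, -1.0]]
ft_force: [0.6, 0.9, -0.3]
finger_gap: 0.0348
finger_force: 0.0
scene foot face 248 [-0.13450632  0.56706926] 7.660666284453017
scene foot top ((554.5886840820312, 63.70165252685547), (14.030326843261719, 81.3258056640625), 6.418329238891602)
scene 0.03 0.6403581247414679 0.6746773561472468
scene 0.05 0.6888639380016752 0.6709856878993108
scene 0.07 0.6898295027675264 0.6688600067972452
scene 0.09 0.6889793604816694 0.6656601608597044
board pts in strip 2 0.6570416509980566
board pts in strip 0 
wrist foot face 867 [-0.11555591  0.55678507] 6.591630205764333
wrist foot top ((553.7447509765625, 64.74565887451172), (10.299006462097168, 72.12925720214844), 6.654701232910156)
wrist 0.03 0.6750429398578462 0.6735600117354499
wrist 0.05 0.6734109153714762 0.6707332731307967
wrist 0.07 0.671386800584623 0.6682587470097364
wrist 0.09 0.6682714347093961 0.6663431631246916
board pts in strip 54 0.6697945254153921
```

```bash
python3 -c "
from bench import r
print(r.sign_off())"
```

```text
the job is handed in; nothing more can be done
None
```

I tipped the tall plate onto its back and pushed it until its end was flush and square against the stop rail. I never touched the shorter plate or the other things, then backed the arm clear and handed the job in at about 10 s; the hand-in gave no verdict.

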